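Refit the square drive shaft of the fruit mill

TASK

Lift the drive shaft by its orange grip out of the wooden block and lower it upright through the brass guide bush of the fruit mill. Rest its tip lightly on the hidden rotor hub and turn it until the square finds the square socket, then ease it down, never letting it drop or pushing hard on the mill (stay well under 40 N, bumps included, so go slowly near contact), until its shoulder is fully home on the bush, and let go. Leave the jars, the spoon, the jar lid and the rubber ring where they are.

Things in the scene. Friction and masses are not known exactly. Their poses are not given: they have to be found in the camera images.
- shaft: Loose steel drive shaft, about 0.28 kg, upright in the block. Origin on its axis at the underside of the shoulder disc (47 mm diameter, 6 mm thick); z up along it. Below: square shank 16 x 16 mm (sides along the shaft's x and y), 70 mm long, square-cut end. Above the shoulder: orange flat grip 46 mm (x) by 14 mm (y), 6 to 52 mm above the origin. Any quarter turn fits the socket.
- shaft_grip (a point): Point to grip, on the shaft's axis 33 mm above its origin: from above, closing along the shaft's y across the 14 mm. Its x, y, z axes are the shaft's.
- shaft_tip (a point): Centre of the shank's lower end face, 70 mm below the shaft's origin.
- block: Fixed wooden parking block 100 x 100 mm, 82 mm high, with a 27 mm square through hole in which the shaft hangs, its shoulder resting on the block's top; the shaft's yaw differs from the block's. Origin at the centre of its underside.
- mill: Fixed fruit mill, origin under its centre on the table, z up. Steel bowl 192 mm across, rim 110 mm high; red bridge over it along the mill's x, 216 mm long, 34 mm wide, top 113 mm high; upright brass guide bush in the bridge on the bowl's axis: round bore 24 mm from 86 to 116 mm above the table, then a funnel widening to 33 mm inside, 46 mm outside at its rim, 126 mm high.
- mill_seat (a point): Centre of the bush's mouth, on the bush axis, 126 mm above the table. The shaft's origin coincides with it when the shaft is fully home; z up.
- mill_hub (a point): On the bush axis, 46 mm below mill_seat: centre of the top of the rotor hub, a 40 x 40 mm steel block with a 17.8 mm square through socket, 30 mm deep, sides parallel to the block's. The rotor's angle is unknown (not this point's, nor the paddles'); feel for it: the square enters only within about 6 degrees. Stiff: 0.25 N m to turn. Unmatched, the shaft stops 24 mm short.
- jar_a: Loose jar of dark preserve, 76 mm diameter, 110 mm high. Origin under its centre. Leave alone.
- jar_b: Loose jar of red preserve, 76 mm diameter, 110 mm high. Origin under its centre. Leave alone.
- jar_c: Loose jar of honey, 76 mm diameter, 110 mm high. Origin under its centre. Leave alone.
- spoon: Loose steel spoon with a wooden handle, about 190 mm long, lying on the table. Leave alone.
- gasket: Loose orange rubber jar ring, 72 mm diameter, 6 mm high, on the table. Leave alone.
- jarlid: Loose steel jar lid, 72 mm diameter, 12 mm high, on the table. Leave alone.
Mind the look-alikes: they are no part of the job. Of the things shaped like the shaft, the steel one is meant. What is shaped like the mill but purple is not meant.

How it is judged:
By the outcome, as a careful person would: the job done as asked, in the order asked, and still so for the second after the job is handed in, with the robot touching nothing.
It also fails if it takes over 72 s, if anything falls off the work surface, if the arm or the gripper's body presses on something with over 40 N, if the wrist force passes 120 N, or if a joint passes its speed limit or range.

ROBOT

A 6-joint arm with a two-finger parallel gripper is mounted at the origin on the work surface. World frame = base frame: x ahead of the robot, y to its left, z up, the work surface at z = 0. Lengths are in m, angles in rad, forces in N, time in s.
With the tool pointing down it reaches from about 0.35 to 0.775 m from the base axis. Payload 7.3 kg.
Tool frame: the origin (TCP) lies at the centre of the arm's flange, where the gripper is bolted on; the fingertips stand 178 mm ahead of it and the grasp point (between the pads) lies 159 mm ahead of it; z points along the fingers, y is the line along which they close (so a half turn about z gives the same grasp; the last joint's range is limited). The gripper opens to 92 mm and grips with 3 to 60 N. Pads are 19 mm wide; open, the fingers measure 130 mm over their backs; the gripper's body (75 mm by 190 mm) begins 47 mm behind the grasp point.
Start: joints at [-1.31, 0.342, 1.524, -0, 1.275, -0.146], TCP at [0.208, -0.482, 0.405] pointing down, gripper open.
Joint ranges: [-2.53, 2.53], [-0.77, 2.02], [0.04, 2.7], [-1, 4.14], [0.28, 2.66], [-3.11, 3.11]. Speed limits (rad/s): [2.57, 2.57, 3.14, 3.14, 3.14, 3.14].

INTERFACE

Orientations are given as [roll, pitch, yaw] about the fixed x, y, z axes, in that order (R = Rz(yaw) Ry(pitch) Rx(roll)).
In Python, from cell import telemetry, vision, ticket gives the robot as it stands.
- The arm moves only by the shell command python3 -m crank 'ROWS' [FORCE]. ROWS is JSON, a list of rows, each a list of 5 numbers: the gripper command: -1 is shut, 1 is fully open, values between are in proportion, then the shift along the tool's x, y, z in mm, then the turn about the tool's z in rad. In form: [[fingers, dx, dy, dz, roll], ...]. A call has 1 to 12 rows; each row is the pose to reach, as a shift and turn from the pose commanded when the call began, along the tool's axes at that moment; what a row does not reach only later rows make up. A row lasts 1/12 s, in which the tool goes at most 41.7 mm and 7.16 degrees, less where a joint would pass 70% of its speed; a pose out of reach is approached as far as the arm can. A call with a gripper value outside its range is refused whole. The fingers move at their own pace and stop on an object; FORCE is the grip in N (left out, the last holds). Time passes only in rows, so rows that repeat a pose let the fingers close. It gives the time, the measured TCP pose, the force, the opening and the grip force at its end, in the units of the state.
- telemetry.observe(): the state, without advancing time (a new reading comes with each control period).
- vision.read_camera(name): name is "side" or "top" or "wrist"; returns (picture, depth): 400x640x3 uint8, red, green, blue; 400x640 float32, m along the optical axis (not along the pixel's ray), 0 where there is no reading.
- vision.get_calibration(name): a dict with "camera_matrix" (3x3 intrinsics, pixels), "dist" ([k1, k2, p1, p2, k3] as OpenCV has them; the pictures are not rectified), "rvec" (rotation vector, rad) and "tvec" (3), from world to camera coordinates, as OpenCV has them. Camera axes: x right, y down, z forward; pixel columns grow to the right and rows downward; lengths in m; the calibration is good to about 2 mm. A picture is of the moment at which its call begins: read the wrist's pose just before it. get_calibration takes no time and is no camera call; for the wrist camera it gives the pose at the moment of the call.
- ticket.hand_in(): hands the job in; it is judged then, once.
The state is a dict: "time": time; "qpos": joint angles; "qvel": joint speeds; "joint_efforts": joint torques, N m; "tool_pos": TCP position; "tool_rot": TCP orientation; "contact_force": force on the tool from outside, world axes, zero at the start; "torque": the same for the moment, N m; "opening": finger opening in m; "grip_force": force on a finger pad.
Only numpy, scipy, OpenCV 4.12 (cv2) and the standard library are available. Lean on these libraries where they do the work, as an engineer would, in place of code of your own. Each camera call takes 0.05 s, during which the arm holds its last target. There are 200 camera calls.

## Working session

There is one attempt and no reset: what is moved stays moved. The work goes in short steps, Python scripts to look and compute and a shell command to move; the robot and the scene stay as the last step left them, time stands still between calls to the robot, and variables do not carry over. Pictures are saved under pics/ and viewed, at most 10 in all, crops included, and the job is handed in when it is done.

```bash
mkdir -p pics; ls; cat > h.py <<'E'
import numpy as np, cv2
from cell import telemetry, vision, ticket
def cal(n):
    c=vision.get_calibration(n); K=np.array(c["camera_matrix"],float); d=np.array(c["dist"],float)
    R=cv2.Rodrigues(np.array(c["rvec"],float))[0]; t=np.array(c["tvec"],float).ravel()
    return K,d,R,t
def rays(c,px):
    K,d,R,t=c; u=cv2.undistortPoints(np.array(px,float).reshape(-1,1,2),K,d).reshape(-1,2)
    v=np.c_[u,np.ones(len(u))]@R; return -R.T@t, v
def onplane(c,px,z):
    o,v=rays(c,px); return o+v*((z-o[2])/v[:,2])[:,None]
def depthpts(c,px,dep):
    o,v=rays(c,px); return o+v*np.array(dep)[:,None]
def save(n,im): cv2.imwrite(f"pics/{n}.png",cv2.cvtColor(im,cv2.COLOR_RGB2BGR))
E
python3 - <<'E'
from h import *
for n in ("top","side"):
    im,d=vision.read_camera(n); save(n+"0",im); np.savez(n+"0.npz",im=im,d=d)
    K,_,R,t=cal(n); print(n,K[0,0],-R.T@t)
print(telemetry.observe())
E
```

```text
pics
top 408.2069306303883 [0.50225493 0.12325185 1.04997581]
side 397.7726085888741 [0.18339535 0.65147715 0.79836428]
{'time': 0.1, 'qpos': array([-1.30998482e+00,  3.42627229e-01,  1.52489134e+00,  1.81190366e-05,
        1.27540006e+00, -1.46032753e-01]), 'qvel': array([-0.0004259 , -0.00095015, -0.00257911, -0.00084072, -0.00063323,
       -0.00186585]), 'joint_efforts': array([ 1.39638294e-03, -4.32001805e+01, -2.44695801e+01,  7.18713831e-02,
        5.25778206e-02, -3.83973736e-05]), 'tool_pos': array([ 0.20772619, -0.48203061,  0.40413823]), 'tool_rot': array([-3.14028331e+00, -2.10090965e-04,  4.06838837e-01]), 'contact_force': array([ 0.53087107, -0.64309079, -0.16826256]), 'torque': array([-4.91866476e-02,  2.10269989e-02,  5.43999691e-05]), 'grip_force': 0.0, 'opening': 0.0919600515202508}
```

View pics/top0.png

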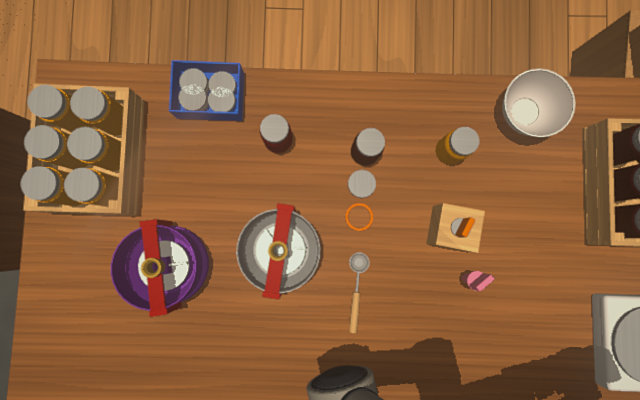

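View pics/side0.png

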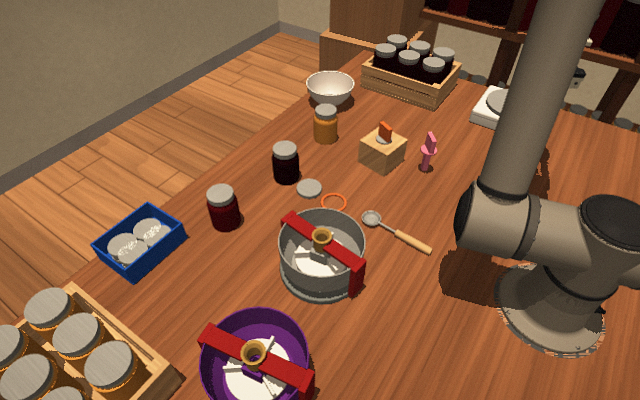

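The top view shows the orange-grip shaft in the block at (463,227), a pink look-alike at (477,281), the steel mill with its bush at (279,250) and the purple mill at (152,267). In the side view, the shaft is at (385,133), the pink one at (430,148), the steel mill's bush at (322,237) and the purple mill's at (253,354).
- **Shaft:** could be taken for it: the pink one, or the gasket by colour. I choose the one in the block.
- **Mill:** I choose the steel one, not the purple.

```bash
python3 - <<'E'
from h import *
D={n:np.load(n+"0.npz") for n in("top","side")}
def comps(n,lo,hi,box,amin=15):
    im=D[n]['im'];h=cv2.cvtColor(im,cv2.COLOR_RGB2HSV);m=cv2.inRange(h,lo,hi)
    z=np.zeros_like(m);x0,y0,x1,y1=box;z[y0:y1,x0:x1]=m[y0:y1,x0:x1]
    k,l,s,c=cv2.connectedComponentsWithStats(z); return [(l==i,s[i].tolist(),c[i]) for i in range(1,k) if s[i][4]>amin]
C={n:cal(n) for n in D}
for n,box in(("top",(425,195,495,262)),("side",(355,110,410,178))):
    for m,s,c in comps(n,(3,200,110),(14,255,255),box):
        v,u=np.nonzero(m);P=depthpts(C[n],np.c_[u,v],D[n]['d'][m]);print(n,'orange',s,c.round(1),P.min(0).round(3),P.max(0).round(3),np.median(P,0).round(3))
        r=P[P[:,2]>P[:,2].max()-.004] ;print(' topface',len(r),r.mean(0).round(4),cv2.minAreaRect((r[:,:2]*1000).astype(np.float32)))
# brass
for n,box in(("top",(225,190,330,305)),("side",(270,200,370,300))):
    for m,s,c in comps(n,(14,110,60),(30,255,255),box):
        print(n,'brass',s,c.round(1),np.median(D[n]['d'][m]))
        v,u=np.nonzero(m);P=depthpts(C[n],np.c_[u,v],D[n]['d'][m]);print(P.min(0).round(3),P.max(0).round(3))
        e=cv2.findContours(m.astype(np.uint8),cv2.RETR_EXTERNAL,cv2.CHAIN_APPROX_NONE)[0][0]
        print(cv2.minEnclosingCircle(e))
        if len(e)>5: print(cv2.fitEllipse(e), onplane(C[n],[cv2.fitEllipse(e)[0]],.126))
# bases/ block top via depth
n='top';v,u=np.mgrid[195:262,425:495];u=u.ravel();v=v.ravel();P=depthpts(C[n],np.c_[u,v],D[n]['d'][v,u])
for a,b in((.076,.084),(.084,.094),(.12,.14)):
    r=P[(P[:,2]>a)&(P[:,2]<b)];print(a,len(r),r.mean(0),cv2.minAreaRect((r[:,:2]*1000).astype(np.float32)) if len(r) else 0)
im=D['top']['im'];a=cv2.resize(im[190:310,220:340],(400,400),interpolation=2);b=cv2.resize(im[190:300,425:535],(400,400),interpolation=2);save('crop1',np.hstack([a,b]))
E
```

```text
top orange [461, 218, 10, 19, 49] [465.5 227.9] [ 0.518 -0.233  0.126] [ 0.559 -0.212  0.136] [ 0.533 -0.223  0.133]
 topface 30 [ 0.5333 -0.2225  0.1338] ((537.968017578125, -225.9271697998047), (12.352579116821289, 43.227500915527344), 66.2802734375)
top orange [460, 221, 5, 10, 16] [461.9 225. ] [ 0.532 -0.228  0.103] [ 0.553 -0.218  0.116] [ 0.544 -0.223  0.111]
 topface 4 [ 0.5419 -0.2216  0.1152] ((542.0399169921875, -221.56085205078125), (0.6648986339569092, 17.47566032409668), 67.7020263671875)
side orange [379, 122, 13, 20, 143] [384.7 131.9] [ 0.183 -0.402 -0.001] [0.598 0.651 0.798] [ 0.536 -0.218  0.115]
 topface 1 [0.1834 0.6515 0.7984] ((183.39535522460938, 651.4771728515625), (0.0, 0.0), 0.0)
top brass [268, 241, 20, 20, 215] [277.4 250.8] 0.9204849
[0.452 0.123 0.047] [0.502 0.223 1.05 ]
((277.50518798828125, 250.77978515625), 9.893465042114258)
((277.66595458984375, 250.6914520263672), (18.448997497558594, 19.030406951904297), 33.778865814208984) [[0.47267551 0.19732273 0.126     ]]
side brass [312, 227, 20, 26, 350] [320.8 238.2] 0.8667669
[0.453 0.119 0.041] [0.522 0.222 0.127]
((321.2052001953125, 239.56358337402344), 12.565361022949219)
((320.95758056640625, 238.3842010498047), (18.28092384338379, 24.49894142150879), 11.781671524047852) [[0.46827213 0.2084435  0.126     ]]
0.076 1289 [ 0.53707729 -0.22586604  0.08131305] ((538.1438598632812, -228.82290649414062), (103.0484619140625, 100.17633056640625), 80.31675720214844)
0.084 267 [ 0.54127789 -0.22182471  0.08627683] ((537.6109008789062, -226.5873260498047), (97.5348892211914, 97.78608703613281), 80.36138916015625)
0.12 157 [ 0.5381061  -0.2256628   0.13184781] ((538.357177734375, -227.1957550048828), (14.64990234375, 45.23151397705078), 64.95144653320312)
```

View pics/crop1.png

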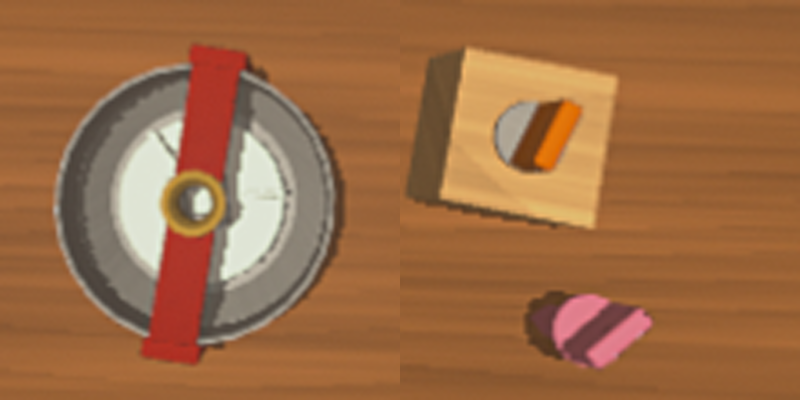

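The crop confirms the choice: an orange grip over a steel shoulder in the block, and a brass bush on the steel mill. The grip's top is at z 0.133, against 0.134 expected. I'll go and hover above the shaft.

```bash
python3 -m crank '[[0,15,-4,0,0.04],[0,50,-13,0,0.1],[0,90,-23,0,0.18],[0,130,-33,0,0.26],[0,170,-43,0,0.35],[0,210,-54,0,0.44],[0,250,-64,0,0.53],[0,290,-74,0,0.62],[0,330,-84,0,0.71],[0,366,-94,0,0.78],[0,392,-101,0,0.82],[0,404,-103,0,0.843]]' 20; python3 -m crank '[[0,0,0,0,0],[0,0,0,0,0],[0,0,0,0,0]]'
python3 - <<'E'
from h import *
C=cal('wrist');im,d=vision.read_camera('wrist');save('w1',im);np.savez('w1.npz',im=im,d=d,R=C[2],t=C[3])
s=telemetry.observe();print(s['tool_pos'],s['tool_rot'],s['contact_force'])
h=cv2.cvtColor(im,cv2.COLOR_RGB2HSV);m=cv2.inRange(h,(3,180,90),(14,255,255))
v,u=np.nonzero(m);P=depthpts(C,np.c_[u,v],d[v,u])
q=P[(abs(P[:,0]-.538)<.05)&(abs(P[:,1]+.227)<.05)&(P[:,2]>.129)&(P[:,2]<.14)];print(len(q),q.mean(0),cv2.minAreaRect((q[:,:2]*1000).astype(np.float32)))
E
```

```text
time: 1.1
tool_pos: [0.5403, -0.2248, 0.4041]
tool_rot: [-3.141, 0.001, -0.435]
contact_force: [-0.3, -0.9, -0.2]
opening: 0.0459
grip_force: 0.0
time: 1.35
tool_pos: [0.5374, -0.2282, 0.4044]
tool_rot: [3.141, 0.001, -0.436]
contact_force: [1.1, -0.7, 1.3]
opening: 0.0463
grip_force: 0.0
[ 0.53725561 -0.22848642  0.40459745] [ 3.14123271e+00  5.67462714e-04 -4.36856509e-01] [-0.03019921 -0.25928338 -0.02250754]
201 [ 0.54219323 -0.23034598  0.13411481] ((539.3154296875, -228.77755737304688), (12.895776748657227, 44.801753997802734), 64.60958862304688)
```

View pics/w1.png

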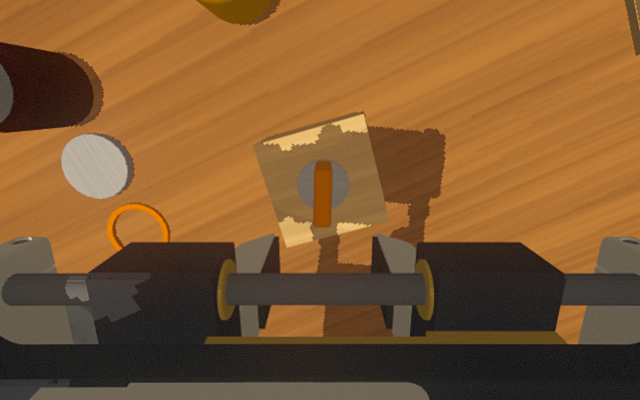

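The wrist picture shows the grip at (322,193), upright between the fingers over the grey shoulder at (323,184). The two views agree within 2 mm, so I descend and grip.

```bash
python3 -m crank '[[0,0,0,10,0.006],[0,0,0,35,0.006],[0,1,-1,60,0.006],[0,1,-1,85,0.006],[0,1,-1,105,0.006],[0,1,-1,118,0.006],[0,1,-1,126,0.006],[0,1,-1,130,0.006],[0,1,-1,130,0.006],[0,1,-1,130,0.006]]'
python3 -m crank '[[-1,0,0,0,0],[-1,0,0,0,0],[-1,0,0,0,0],[-1,0,0,0,0],[-1,0,0,0,0],[-1,0,0,0,0],[-1,0,0,0,0],[-1,0,0,0,0]]' 30
```

```text
time: 2.23
tool_pos: [0.5394, -0.2276, 0.2753]
tool_rot: [3.141, -0.001, -0.443]
contact_force: [0.2, -0.7, 0.7]
opening: 0.0459
grip_force: 0.0
time: 2.9
tool_pos: [0.5394, -0.2272, 0.2749]
tool_rot: [-3.142, -0.0, -0.442]
contact_force: [-0.2, 0.5, 2.0]
opening: 0.0138
grip_force: 30.0
```

```bash
python3 -m crank '[[-1,0,0,-3,0],[-1,0,0,-8,0],[-1,0,0,-16,0],[-1,0,0,-28,0],[-1,0,0,-44,0],[-1,0,0,-64,0],[-1,0,0,-86,0],[-1,0,0,-108,0],[-1,0,0,-130,0],[-1,0,0,-148,0],[-1,0,0,-160,0],[-1,0,0,-165,0]]'; python3 -m crank '[[-1,0,0,0,0],[-1,0,0,0,0],[-1,0,0,0,0],[-1,0,0,0,0]]'
python3 - <<'E'
from h import *
C=cal('wrist');im,d=vision.read_camera('wrist');save('w2',im);np.savez('w2.npz',im=im,d=d,R=C[2],t=C[3])
for n in('top','side'):
    i,dd=vision.read_camera(n);np.savez(n+'1.npz',im=i,d=dd)
s=telemetry.observe();print(s['tool_pos'],s['tool_rot'],s['contact_force'],s['opening'])
E
```

```text
time: 3.9
tool_pos: [0.5393, -0.2272, 0.4426]
tool_rot: [3.141, -0.004, -0.442]
contact_force: [-0.1, 0.1, -3.0]
opening: 0.0139
grip_force: 30.0
time: 4.23
tool_pos: [0.5393, -0.2272, 0.4385]
tool_rot: [-3.141, 0.002, -0.442]
contact_force: [0.5, 0.8, -3.0]
opening: 0.014
grip_force: 30.0
[ 0.53935794 -0.22724225  0.43904731] [-3.14153729e+00  1.18560859e-03 -4.42239058e-01] [-0.45949965 -0.09813938 -2.87907527] 0.013782517348438253
```

View pics/w2.png

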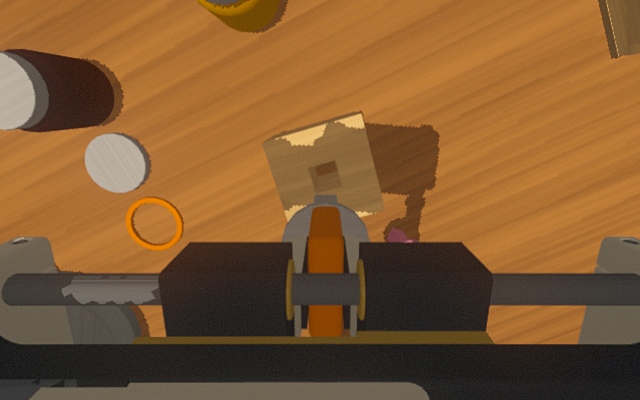

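The shaft is held: the orange grip is at (325,270), its shoulder arc spans columns 285–370 with the top edge near row 200, and the hole it left is at (325,172). Now I'll measure the shoulder relative to the tool.

```bash
cat >> h.py <<'E'
def circ(P):
    from scipy.optimize import least_squares
    f=lambda p:np.hypot(P[:,0]-p[0],P[:,1]-p[1])-p[2]
    r=least_squares(f,[*P[:,:2].mean(0),.02],loss='soft_l1',f_scale=.0005);return r.x,np.sqrt(np.mean(r.fun**2))
E
python3 - <<'E'
from h import *
K,dd,_,_=cal('wrist');D=np.load('w2.npz');C=(K,dd,D['R'],D['t']);d=D['d']
v,u=np.mgrid[185:245,270:385];u=u.ravel();v=v.ravel();P=depthpts(C,np.c_[u,v],d[v,u])
tcp=np.array([.53936,-.22724,.4390]);yaw=-.4422
ex=np.array([np.cos(yaw),np.sin(yaw)]);ey=np.array([np.sin(yaw),-np.cos(yaw)])
k=(P[:,2]>.235)&(P[:,2]<.265);hsv=cv2.cvtColor(D['im'],cv2.COLOR_RGB2HSV)[v,u];k&=hsv[:,1]<90
Q=P[k];print(len(Q),np.percentile(Q[:,2],[5,50,95]))
L=np.c_[(Q[:,:2]-tcp[:2])@ex,(Q[:,:2]-tcp[:2])@ey,Q[:,2]]
A=np.c_[L[:,:2],np.ones(len(L))];co=np.linalg.lstsq(A,L[:,2],rcond=None)[0];print('plane',co)
m=np.zeros((400,640),np.uint8);m[v[k],u[k]]=1
# outer arc: topmost pixel per column, excluding shank columns, cast on shoulder-top plane
pts=[]
for c in range(284,372):
    r=np.nonzero(m[:,c])[0]
    if len(r) and not 310<c<340: pts.append((c,r.min()-.5))
W=onplane(C,pts,np.median(Q[:,2]));W=np.c_[(W[:,:2]-tcp[:2])@ex,(W[:,:2]-tcp[:2])@ey]
print('shoulder circle in tool frame',circ(W))
print(L.min(0),L.max(0))
# hole centre? grip orange extents
for n in('top','side'):
    E=np.load(n+'1.npz');c=cal(n);h=cv2.cvtColor(E['im'],cv2.COLOR_RGB2HSV);v2,u2=np.mgrid[0:400,0:640];PP=depthpts(c,np.c_[u2.ravel(),v2.ravel()],E['d'].ravel())
    kk=(np.hypot(PP[:,0]-.54,PP[:,1]+.227)<.035)&(PP[:,2]>.15)&(PP[:,2]<.25);q=PP[kk];print(n,len(q),q.min(0) if len(q) else 0,q.max(0) if len(q) else 0)
    if len(q)>10:
      for a in(.17,.19,.21,.23): 
        z=q[abs(q[:,2]-a)<.01]; print(a,len(z),z.mean(0) if len(z) else 0)
E
```

```text
1369 [0.25016227 0.25250468 0.25372186]
plane [-0.1107046   0.00250063  0.25401793]
shoulder circle in tool frame (array([0.00174538, 0.00168658, 0.0222489 ]), np.float64(0.00018212114850123685))
[ 0.00242985 -0.02102701  0.24701006] [0.02313308 0.02398443 0.26488363]
top 55 [ 0.5153413  -0.22858848  0.17424007] [ 0.54324463 -0.20509885  0.2498307 ]
0.17 7 [ 0.53558156 -0.22166204  0.17687789]
0.19 29 [ 0.53461447 -0.22089957  0.18953323]
0.21 9 [ 0.53454832 -0.21945342  0.20609413]
0.23 0 0
side 211 [ 0.51673914 -0.234815    0.17278704] [ 0.56037383 -0.2023546   0.24993437]
0.17 16 [ 0.53720032 -0.2231176   0.17680565]
0.19 51 [ 0.53738924 -0.22148839  0.19038034]
0.21 57 [ 0.53693491 -0.22178976  0.21010057]
0.23 42 [ 0.53741812 -0.22079631  0.22766032]
```

```bash
python3 - <<'E'
from h import *
K,dd,_,_=cal('wrist');D=np.load('w2.npz');C=(K,dd,D['R'],D['t']);d=D['d']
tcp=np.array([.53936,-.22724,.4390]);yaw=-.4422
ex=np.array([np.cos(yaw),np.sin(yaw)]);ey=np.array([np.sin(yaw),-np.cos(yaw)])
print('cam in tool',(-C[2].T@C[3]-tcp)[:2]@np.c_[ex,ey], (-C[2].T@C[3]-tcp)[2])
for r in range(188,214,2): print(r,' '.join('%3d'%(1000*z) for z in depthpts(C,[(c,r) for c in range(300,352,3)],d[r,300:352:3])[:,2]))
v,u=np.mgrid[185:245,270:385];u=u.ravel();v=v.ravel();P=depthpts(C,np.c_[u,v],d[v,u]);L=np.c_[(P[:,:2]-tcp[:2])@ex,(P[:,:2]-tcp[:2])@ey,P[:,2]]
hsv=cv2.cvtColor(D['im'],cv2.COLOR_RGB2HSV)[v,u]
k=(abs(L[:,2]-.2525)<.006)&(hsv[:,1]<90)
m=np.zeros((400,640),np.uint8);m[v[k],u[k]]=1;m=cv2.erode(m,np.ones((5,5)));Q=L[m[v,u]>0]
A=np.c_[Q[:,:2],np.ones(len(Q))]
w=np.ones(len(Q),bool)
for _ in range(5):
    co=np.linalg.lstsq(A[w],Q[w,2],rcond=None)[0];w=abs(A@co-Q[:,2])<.0012
print(w.sum(),co,Q[w].min(0),Q[w].max(0))
k=(P[:,2]>.16)&(P[:,2]<.2)
for r in range(186,206): 
    c=u[k&(v==r)]; 
    if len(c): print(r,c.min(),c.max(),len(c))
for r in(194,195,196):
    W=onplane(C,[(313,r),(337,r)],.176);print(r,(W[:,:2]-tcp[:2])@np.c_[ex,ey])
E
```

```text
cam in tool [0.07250005 0.00149978] -0.019575138858669294
188  83  83  83  83  82  75  61  65  68  72  75  80  82  83  82  82  82  83
190  82  82  83  83  83  82  70  73  77  82  83  83  83  82  83  83  83  82
192  83  84  82  82  84  82  79  82  83  82  81  82  82  82  82  83  83  84
194  83  82  83  82  80  83  82  82  83  84  83  83  82  84  83  82  82  83
196  83  83  82  83  82 181 179 179 180 179 179 179 179  83  82  80  83  82
198  83  82  83  83  83 185 186 185 187 185 186 185 185  82  84  82  83  83
200  82  83  82  82  83 190 190 191 190 192 191 190 190  83  82  84  83  83
202  83  84  82  82  84 195 196 247 249 248 247 195 196  82  83  83  83  83
204  84  82  83  81 249 250 251 251 251 252 252 250 249 248  82  82  82  82
206  83  82 248 251 251 252 254 252 252 251 252 253 251 252 251 247  82  83
208  83 248 252 253 252 255 257 259 258 259 258 259 257 252 253 251 248  81
210 249 252 252 252 252 260 261 262 261 261 261 261 259 252 252 251 252 248
212 252 253 253 253 258 263 266 265 265 264 264 265 264 257 253 252 419 252
605 [-0.00535869 -0.00066687  0.25268681] [ 0.00525877 -0.01864338  0.25140771] [0.0212675  0.02169048 0.25377474]
195 315 336 21
196 315 336 21
197 315 336 22
198 315 336 22
199 315 336 22
200 314 337 24
201 314 337 24
202 314 337 12
203 314 337 2
194 [[ 0.00755069 -0.00727114]
 [ 0.00755733  0.01032234]]
195 [[ 0.00679146 -0.00727807]
 [ 0.00679807  0.01032983]]
196 [[ 0.00603098 -0.00728501]
 [ 0.00603757  0.01033734]]
```

The shaft hangs upright, with under 0.5° of tilt. In the wrist camera's tool frame its tip centre is about (-0.5, +1.9) mm, and I'll measure the bush with the same camera so the bias cancels. Next I move beside the mill.

```bash
python3 -m crank '[[-1,-3,-3,0,0],[-1,-10,-11,0,0],[-1,-22,-24,0,0],[-1,-39,-42,0,0],[-1,-59,-63,0,0],[-1,-80,-86,0,0],[-1,-102,-109,0,0],[-1,-124,-133,0,0],[-1,-146,-157,0,0],[-1,-168,-181,0,0],[-1,-190,-204,0,0],[-1,-212,-228,0,0]]'; python3 -m crank '[[-1,-22,-24,0,0],[-1,-42,-46,0,0],[-1,-62,-67,0,0],[-1,-80,-86,0,0],[-1,-96,-104,0,0],[-1,-107,-115,0,0],[-1,-114,-123,0,0],[-1,-118,-127,0,0],[-1,-119,-128,0,0],[-1,-119,-128,0,0],[-1,-119,-128,0,0],[-1,-119,-128,0,0]]'
python3 - <<'E'
from h import *
s=telemetry.observe();C=cal('wrist');im,d=vision.read_camera('wrist');save('w3',im);np.savez('w3.npz',im=im,d=d,R=C[2],t=C[3],tcp=s['tool_pos'],rot=s['tool_rot'])
print(s['tool_pos'],s['tool_rot'],s['qpos'],s['contact_force'])
E
```

```text
time: 5.38
tool_pos: [0.4438, 0.0714, 0.4399]
tool_rot: [-3.141, -0.0, -0.442]
contact_force: [0.6, 0.7, -2.5]
opening: 0.0136
grip_force: 30.0
time: 6.38
tool_pos: [0.3928, 0.2355, 0.4397]
tool_rot: [3.141, -0.0, -0.443]
contact_force: [0.0, -0.1, -3.0]
opening: 0.014
grip_force: 30.0
[0.39283632 0.23551481 0.43965768] [ 3.14130292e+00 -2.27107304e-04 -4.43342314e-01] [ 3.72596142e-01  1.90435944e-01  1.63384634e+00 -3.75946328e-04
  1.31736581e+00  2.38682909e+00] [ 0.01894276 -0.1091776  -3.0469715 ]
```

View pics/w3.png

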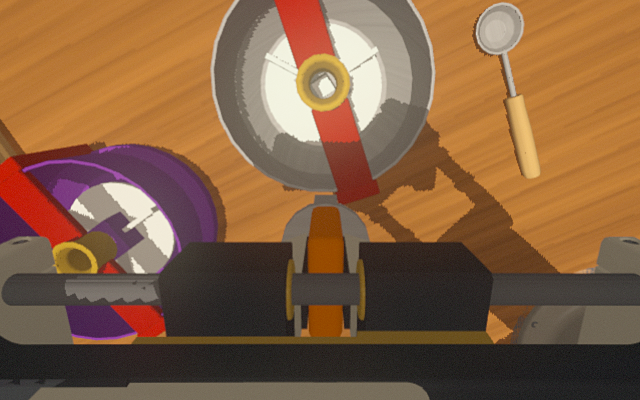

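The steel mill's bush is at (323,82), with the bore showing a bright, square-looking patch at (325,85). The purple mill's bush is at (77,255), off to the left. I'll measure the rim and look at the bore up close.

```bash
python3 - <<'E'
from h import *
D=np.load('w3.npz');K,dd,_,_=cal('wrist');C=(K,dd,D['R'],D['t']);d=D['d'];tcp=D['tcp'];yaw=D['rot'][2]
ex=np.array([np.cos(yaw),np.sin(yaw)]);ey=np.array([np.sin(yaw),-np.cos(yaw)]);B=np.c_[ex,ey]
im=D['im'];h=cv2.cvtColor(im,cv2.COLOR_RGB2HSV)
m=cv2.inRange(h,(14,100,60),(32,255,255));z=np.zeros_like(m);z[45:120,290:360]=m[45:120,290:360]
n,l,s,c=cv2.connectedComponentsWithStats(z);i=1+s[1:,4].argmax();m=(l==i).astype(np.uint8);print(s[i])
v,u=np.nonzero(m);P=depthpts(C,np.c_[u,v],d[v,u]);print('rim z',np.percentile(P[:,2],[5,50,90,98]))
r=P[P[:,2]>.1235];e,rm=circ(r);print('ring pts',len(r),e,rm,cv2.minEnclosingCircle((r[:,:2]*1e3).astype(np.float32)))
cs=cv2.findContours(m,cv2.RETR_CCOMP,cv2.CHAIN_APPROX_NONE)[0]
for cn in cs:
    if len(cn)>30:
        W=onplane(C,cn.reshape(-1,2),.126);p,rm=circ(W);print('contour',len(cn),p,rm,'tool',(p[:2]-tcp[:2])@B)
save('crop2',cv2.resize(im[52:112,293:353],(600,600),interpolation=cv2.INTER_CUBIC))
E
```

```text
[ 296   53   54   59 1827]
rim z [0.11393138 0.1259723  0.12746547 0.12822107]
ring pts 1288 [0.47304148 0.19777391 0.01861137] 0.002000622316271733 ((473.0816650390625, 197.82501220703125), 22.080528259277344)
contour 159 [0.47289761 0.19785954 0.02163745] 0.0003836313958507716 tool [ 0.08847385 -0.0003283 ]
contour 81 [0.47142941 0.19846403 0.01131577] 0.00023939862622143141 tool [ 0.08688829 -0.00024455]
```

View pics/crop2.png

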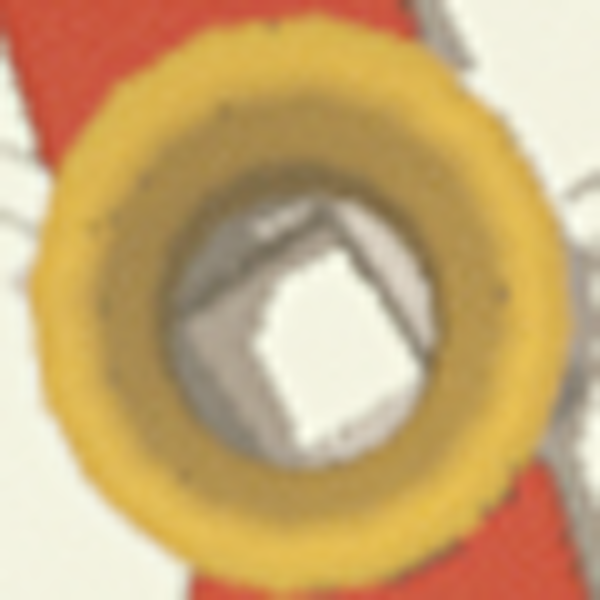

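The rim is at z 0.126 as expected, at world (0.473, 0.198), agreeing with the top view (0.4727, 0.1973). The close crop shows the socket's edges running from (180,310) to (330,210) and on to (430,360). Its sides are therefore about 34° from the shaft's, roll -0.59 rad. I'll rest on the hub some 20° short of that and turn into it by feel.

```bash
python3 -m crank '[[-1,3,0,0,-0.02],[-1,10,0,0,-0.05],[-1,20,0,0,-0.08],[-1,33,-1,0,-0.12],[-1,47,-1,0,-0.16],[-1,60,-1,0,-0.2],[-1,71,-2,0,-0.22],[-1,79,-2,0,-0.24],[-1,85,-2,0,-0.25],[-1,88,-2,0,-0.25],[-1,88,-2,0,-0.25],[-1,88,-2,0,-0.25]]'; python3 -m crank '[[-1,0,0,4,0],[-1,0,0,12,0],[-1,0,0,21,0],[-1,0,0,30,0],[-1,0,0,37,0],[-1,0,0,42,0],[-1,0,0,45,0],[-1,0,0,46,0],[-1,0,0,46,0],[-1,0,0,46,0]]'
python3 - <<'E'
from h import *
s=telemetry.observe();print(s['tool_pos'],s['tool_rot'],s['contact_force'],s['torque'])
ims=[]
for n in('top','side'):
    im,d=vision.read_camera(n)
    x,y={'top':(278,245),'side':(322,215)}[n];ims.append(cv2.resize(im[y-50:y+50,x-50:x+50],(400,400),interpolation=2))
save('ts2',np.hstack(ims))
E
```

```text
time: 7.43
tool_pos: [0.4728, 0.2003, 0.4396]
tool_rot: [3.141, 0.0, -0.193]
contact_force: [0.4, 0.2, -3.1]
opening: 0.014
grip_force: 30.0
time: 8.27
tool_pos: [0.473, 0.2004, 0.394]
tool_rot: [-3.141, -0.001, -0.192]
contact_force: [-0.5, 0.0, -2.5]
opening: 0.0135
grip_force: 30.0
[0.47304901 0.20035938 0.39399498] [-3.14134933e+00 -6.77269505e-04 -1.92228641e-01] [-0.49004008  0.0134997  -2.47863787] [ 0.0261899  -0.01804239  0.00352837]
```

View pics/ts2.png

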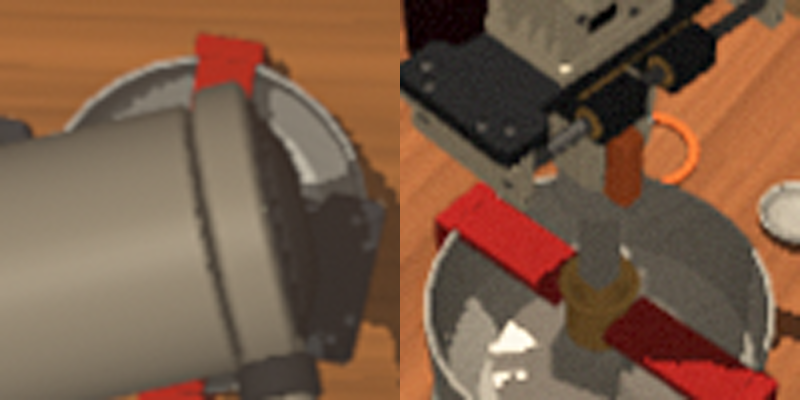

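The side view, right half, shows the shank (column 600) centred over the bush (column 598). I'll descend slowly and watch the force.

```bash
python3 -m crank '[[-1,0,0,2,0],[-1,0,0,4,0],[-1,0,0,6,0],[-1,0,0,7,0],[-1,0,0,8,0],[-1,0,0,8,0]]'; python3 -m crank '[[-1,0,0,1,0],[-1,0,0,2,0],[-1,0,0,3,0],[-1,0,0,3,0]]';
```

```text
time: 8.87
tool_pos: [0.4729, 0.2003, 0.3854]
tool_rot: [3.141, 0.0, -0.192]
contact_force: [-0.3, 0.3, -3.7]
opening: 0.014
grip_force: 30.0
time: 9.2
tool_pos: [0.4729, 0.2003, 0.3824]
tool_rot: [3.141, 0.0, -0.192]
contact_force: [0.1, 0.7, -3.3]
opening: 0.0135
grip_force: 30.0
```

```bash
for i in 1 2; do python3 -m crank '[[-1,0,0,0.5,0],[-1,0,0,1,0],[-1,0,0,1,0]]' | sed -n '2p;4p'; done; python3 -m crank '[[-1,0,0,0.5,0],[-1,0,0,1,0],[-1,0,0,1,0]]'
```

```text
tool_pos: [0.4729, 0.2003, 0.3816]
contact_force: [-0.3, -0.7, -2.5]
tool_pos: [0.4729, 0.2003, 0.3806]
contact_force: [0.4, 0.5, -2.6]
time: 9.95
tool_pos: [0.4729, 0.2003, 0.3796]
tool_rot: [3.141, 0.0, -0.192]
contact_force: [0.2, -0.8, -2.1]
opening: 0.0139
grip_force: 30.0
```

```bash
for i in 1 2 3; do python3 -m crank '[[-1,0,0,0.5,0],[-1,0,0,1,0],[-1,0,0,1,0]]' | sed -n '2p;4p'; done
```

```text
tool_pos: [0.4729, 0.2003, 0.3786]
contact_force: [-0.6, -0.3, -3.1]
tool_pos: [0.4729, 0.2003, 0.3776]
contact_force: [0.3, 0.1, -3.3]
tool_pos: [0.4729, 0.2003, 0.3766]
contact_force: [-0.3, -0.6, -3.2]
```

The tip is in the bore without touching. Continuing toward the hub.

```bash
python3 -m crank '[[-1,0,0,1,0],[-1,0,0,2,0],[-1,0,0,3,0],[-1,0,0,4,0],[-1,0,0,5,0],[-1,0,0,6,0],[-1,0,0,7,0],[-1,0,0,8,0],[-1,0,0,8,0]]'| sed -n '2p;4p';  python3 -m crank '[[-1,0,0,1,0],[-1,0,0,2,0],[-1,0,0,3,0],[-1,0,0,4,0],[-1,0,0,5,0],[-1,0,0,6,0],[-1,0,0,7,0],[-1,0,0,8,0],[-1,0,0,8,0]]'| sed -n '2p;4p'
```

```text
tool_pos: [0.4729, 0.2003, 0.3685]
contact_force: [0.6, 0.3, -2.1]
tool_pos: [0.4729, 0.2003, 0.3604]
contact_force: [-0.6, 0.3, -3.8]
```

```bash
python3 -m crank '[[-1,0,0,1,0],[-1,0,0,2,0],[-1,0,0,3,0],[-1,0,0,4,0],[-1,0,0,5,0],[-1,0,0,6,0],[-1,0,0,7,0],[-1,0,0,8,0],[-1,0,0,8,0]]'| sed -n '2p;4p';  python3 -m crank '[[-1,0,0,1,0],[-1,0,0,2,0],[-1,0,0,3,0],[-1,0,0,4,0],[-1,0,0,5,0],[-1,0,0,5,0],[-1,0,0,5,0]]'| sed -n '2p;4p'
```

```text
tool_pos: [0.4729, 0.2003, 0.3524]
contact_force: [0.7, 0.2, -2.9]
tool_pos: [0.4729, 0.2003, 0.3476]
contact_force: [0.2, -0.8, -3.1]
```

Now 0.5 mm steps until it rests on the hub.

```bash
for i in 1 2; do python3 -m crank '[[-1,0,0,0.5,0],[-1,0,0,1,0],[-1,0,0,1.5,0],[-1,0,0,1.5,0]]'| sed -n '2p;4p'; done; python3 -m crank '[[-1,0,0,0.3,0],[-1,0,0,0.6,0],[-1,0,0,0.6,0]]'| sed -n '2p;4p'
```

```text
tool_pos: [0.4729, 0.2003, 0.3461]
contact_force: [0.8, -1.0, -3.0]
tool_pos: [0.4729, 0.2003, 0.3445]
contact_force: [0.9, -0.2, -2.9]
tool_pos: [0.4729, 0.2003, 0.344]
contact_force: [-0.3, 0.6, -3.7]
```

```bash
for i in 1 2; do python3 -m crank '[[-1,0,0,0.3,0],[-1,0,0,0.5,0],[-1,0,0,0.5,0]]'| sed -n '2p;4p'; done
```

```text
tool_pos: [0.4729, 0.2003, 0.3436]
contact_force: [1.3, 0.5, -3.7]
tool_pos: [0.4729, 0.2003, 0.343]
contact_force: [-0.2, -0.3, -3.7]
```

```bash
for i in 1 2 3; do python3 -m crank '[[-1,0,0,0.2,0],[-1,0,0,0.3,0],[-1,0,0,0.3,0]]'| sed -n '2p;4p'; done
```

```text
tool_pos: [0.4729, 0.2003, 0.3429]
contact_force: [0.1, -0.3, -0.7]
tool_pos: [0.473, 0.2003, 0.3428]
contact_force: [-0.3, -0.4, -0.3]
tool_pos: [0.473, 0.2003, 0.3426]
contact_force: [-0.4, -0.8, 3.9]
```

It rests on the hub at TCP z 0.3428, exactly the expected 24 mm short, with about 7 N. Now I turn slowly toward the socket.

```bash
for i in 1 2; do python3 -m crank '[[-1,0,0,0,-0.02],[-1,0,0,0,-0.05],[-1,0,0,0,-0.08],[-1,0,0,0,-0.08]]'| sed -n '2,4p'; done
```

```text
tool_pos: [0.4732, 0.2004, 0.3425]
tool_rot: [-3.141, -0.001, -0.11]
contact_force: [0.7, -0.6, 4.0]
tool_pos: [0.4733, 0.2004, 0.3424]
tool_rot: [-3.141, -0.001, -0.031]
contact_force: [0.4, 0.9, 2.7]
```

```bash
for i in 1 2 3; do python3 -m crank '[[-1,0,0,0,-0.02],[-1,0,0,0,-0.04],[-1,0,0,0,-0.05],[-1,0,0,0,-0.05]]'| sed -n '2,4p'; done
```

```text
tool_pos: [0.473, 0.2004, 0.3422]
tool_rot: [-3.142, -0.0, 0.018]
contact_force: [2.0, 0.3, 2.1]
tool_pos: [0.4728, 0.2002, 0.3417]
tool_rot: [3.141, 0.001, 0.069]
contact_force: [2.6, -0.0, -2.6]
tool_pos: [0.4728, 0.2002, 0.3418]
tool_rot: [3.141, 0.001, 0.119]
contact_force: [2.6, 0.4, -4.0]
```

The force fell back to the free-hanging 3 N at the yaw the picture predicted, so the square has found the socket. I'll ease it down.

```bash
for i in 1 2 3; do python3 -m crank '[[-1,0,0,0.3,-0.005],[-1,0,0,0.6,-0.01],[-1,0,0,0.6,-0.01]]'| sed -n '2,4p'; done
```

```text
tool_pos: [0.4728, 0.2003, 0.3415]
tool_rot: [3.141, 0.001, 0.128]
contact_force: [0.3, -0.5, -3.1]
tool_pos: [0.4728, 0.2003, 0.3409]
tool_rot: [3.141, 0.0, 0.138]
contact_force: [0.6, -1.2, -2.2]
tool_pos: [0.4729, 0.2004, 0.3403]
tool_rot: [3.142, 0.0, 0.148]
contact_force: [0.2, -0.3, -3.1]
```

Below the hub's top and free. I'll keep easing down toward home at TCP z ≈ 0.3188.

```bash
for i in 1 2; do python3 -m crank '[[-1,0,0,0.6,0],[-1,0,0,1.2,0],[-1,0,0,1.8,0],[-1,0,0,2.4,0],[-1,0,0,3,0],[-1,0,0,3.6,0],[-1,0,0,4,0],[-1,0,0,4,0]]'| sed -n '2,4p'; done
```

```text
tool_pos: [0.4729, 0.2003, 0.3363]
tool_rot: [3.142, 0.0, 0.148]
contact_force: [0.0, -0.4, -3.4]
tool_pos: [0.4729, 0.2003, 0.3323]
tool_rot: [3.141, 0.0, 0.148]
contact_force: [0.7, -0.5, -3.3]
```

```bash
for i in 1 2; do python3 -m crank '[[-1,0,0,0.6,0],[-1,0,0,1.2,0],[-1,0,0,1.8,0],[-1,0,0,2.4,0],[-1,0,0,3,0],[-1,0,0,3.6,0],[-1,0,0,4,0],[-1,0,0,4,0]]'| sed -n '2,4p'; done
```

```text
tool_pos: [0.4729, 0.2003, 0.3283]
tool_rot: [3.141, 0.0, 0.148]
contact_force: [0.3, -0.7, -3.0]
tool_pos: [0.4729, 0.2003, 0.3243]
tool_rot: [3.141, 0.0, 0.148]
contact_force: [0.3, -0.2, -3.1]
```

```bash
for i in 1 2 3; do python3 -m crank '[[-1,0,0,0.5,0],[-1,0,0,1,0],[-1,0,0,1,0]]'| sed -n '2,4p'; done
```

```text
tool_pos: [0.4729, 0.2003, 0.3233]
tool_rot: [3.142, 0.0, 0.148]
contact_force: [0.2, 0.1, -3.8]
tool_pos: [0.4729, 0.2003, 0.3223]
tool_rot: [3.141, 0.0, 0.148]
contact_force: [1.4, -0.0, -1.9]
tool_pos: [0.4729, 0.2003, 0.3213]
tool_rot: [3.141, 0.0, 0.148]
contact_force: [0.5, 0.0, -2.8]
```

```bash
python3 -m crank '[[-1,0,0,0.5,0],[-1,0,0,1,0],[-1,0,0,1.5,0],[-1,0,0,1.5,0]]'| sed -n '2,4p'; for i in 1 2 3; do python3 -m crank '[[-1,0,0,0.2,0],[-1,0,0,0.4,0],[-1,0,0,0.4,0]]'| sed -n '2p;4p'; done
```

```text
tool_pos: [0.4729, 0.2003, 0.3198]
tool_rot: [3.141, 0.0, 0.148]
contact_force: [-0.2, 0.7, -3.5]
tool_pos: [0.4729, 0.2003, 0.3195]
contact_force: [-0.3, 0.7, -3.2]
tool_pos: [0.4729, 0.2003, 0.3191]
contact_force: [0.5, -0.1, -3.1]
tool_pos: [0.4729, 0.2003, 0.3189]
contact_force: [0.0, -0.6, -0.2]
```

Shoulder contact at 0.3189, exactly home. A touch more, then I release and rise.

```bash
python3 -m crank '[[-1,0,0,0.2,0],[-1,0,0,0.3,0],[-1,0,0,0.3,0]]'| sed -n '2p;4p'; python3 -m crank '[[-0.6,0,0,0,0],[-0.5,0,0,0,0],[-0.3,0,0,0,0],[0,0,0,0,0],[0,0,0,0,0],[0,0,0,0,0],[0,0,0,0,0]]' | sed -n '2,6p'
```

```text
tool_pos: [0.4729, 0.2003, 0.3189]
contact_force: [-2.2, -0.2, 6.7]
tool_pos: [0.4729, 0.2003, 0.3183]
tool_rot: [3.141, 0.0, 0.148]
contact_force: [0.1, 1.0, -0.1]
opening: 0.0456
grip_force: 0.0
```

```bash
python3 -m crank '[[0,0,0,-2,0],[0,0,0,-6,0],[0,0,0,-14,0],[0,0,0,-26,0],[0,0,0,-42,0],[0,0,0,-60,0],[0,0,0,-76,0],[0,0,0,-88,0],[0,0,0,-96,0],[0,0,0,-100,0],[0,0,0,-100,0]]'; python3 -m crank '[[0,-10,0,0,0],[0,-25,0,0,0],[0,-45,0,0,0],[0,-65,0,0,0],[0,-80,0,0,0],[0,-90,0,0,0],[0,-90,0,0,0],[0,-90,0,0,0]]' | head -2
python3 - <<'E'
from h import *
s=telemetry.observe();C=cal('wrist');im,d=vision.read_camera('wrist');save('w4',im)
v,u=np.mgrid[40:200,240:420];u=u.ravel();v=v.ravel();P=depthpts(C,np.c_[u,v],d[v,u])
h=cv2.cvtColor(im,cv2.COLOR_RGB2HSV)[v,u]
near=np.hypot(P[:,0]-.473,P[:,1]-.199)<.027
for a,b in((.170,.185),(.124,.137)):
    k=near&(P[:,2]>a)&(P[:,2]<b);q=P[k];print(len(q),np.percentile(q[:,2],[5,50,95]),q[:,:2].mean(0))
E
```

```text
time: 24.37
tool_pos: [0.4729, 0.2003, 0.4194]
tool_rot: [-3.141, -0.002, 0.148]
contact_force: [-0.3, 0.2, 0.2]
opening: 0.0456
grip_force: 0.0
time: 25.03
tool_pos: [0.384, 0.1871, 0.4184]
1612 [0.17675737 0.17878132 0.18004436] [0.47133528 0.19846024]
1848 [0.13179887 0.13297614 0.13417266] [0.47291013 0.19866917]
```

View pics/w4.png

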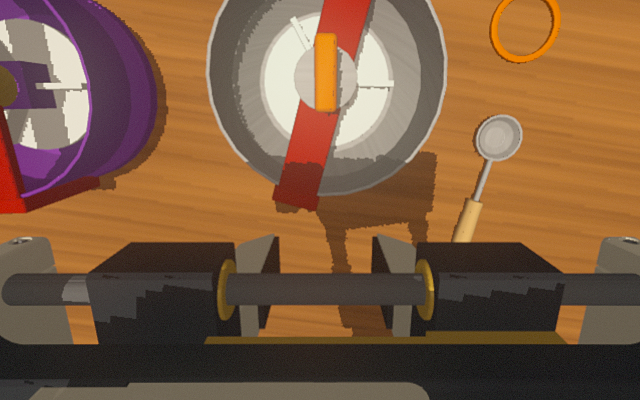

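The picture shows the shaft standing in the steel mill's bush at (325,72), the shoulder flat on the bush at (325,80), and the gripper clear. The shoulder top measures z 0.133 (0.132 expected) and the grip top 0.179 (0.178 expected), so it is home.

```bash
python3 -c "from cell import ticket; print(ticket.hand_in())"
```

```text
the job is handed in; nothing more can be done
None
```

The steel shaft is fully home in the steel mill's bush, released with the gripper clear, and the job is handed in at about 25 s; the largest contact force I read was about 10 N.

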